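# Stack the reel-service trays on their base and cover them

### The job

Stack the three parts trays on the green base, red first, then yellow, then blue, each turned end for end to the one beneath it (white tabs at alternating ends, starting from the base's) so that it stands on the rim and does not sink in, and then close the top with the grey cover. Keep the trays level and set everything down without dropping it. Leave the line spool, the tape roll and the reel where they are.

Things in the scene. Friction and masses are not known exactly. Their poses are not given: they have to be found in the camera images.
- base: green stacking base, fixed, 20 mm tall, 3 mm floor; rim 118 (x) x 58 mm outside, 110 x 50 inside. Long rims have notches 20 mm long, 12 deep, centred at x = +44 and -24 mm. Origin: centre of underside; +x points to the end with the white tab (juts 10 mm out). A tray with its tab at the other end stands on the rim, its origin 12 mm above the base's; the same way round it sinks in 9 mm more.
- red_tray: red parts tray, brass gears fixed inside. Origin: centre of underside; +x to the white-tab end (tab juts 10 mm out), z up. 44 mm tall, about 0.2 kg. Rim like the base's (118 x 58 mm, notches at the same x), outside upright from 20 to 44 mm up: grip across the 58 mm at mid-length, 36 mm up. Under it a tub 102 x 40 mm and side lugs at x = +44, -24 mm, out to y = 33 mm, undersides 8 mm up.
- yellow_tray: yellow parts tray, a handle with two black knobs fixed inside; shape, size, origin, axes and tab as the red tray. Turned end for end to the tray beneath, its lugs stand on that rim: origin 36 mm above the other's, tub dipping 8 mm into the mouth with 4 mm play all round. The same way round, lugs drop into notches and it sinks at least 6 mm more.
- blue_tray: blue parts tray, two stacks of drag washers fixed inside; shape, size, origin, axes, tab and way of stacking as the red and yellow trays (origin 36 mm above that of the tray beneath). Tray contents stay more than 15 mm below the rim.
- cover: grey cover, about 0.09 kg. Origin: centre of underside; x along its length, z up. A plug 102 x 42 mm, 6 deep, under a plate 118 x 58 mm whose top is 10 mm up. Black bar handle at the centre, 44 mm along x, 14 wide (y), from 10 to 34 mm up. On a tray the plug drops into the mouth (4 mm play) and the plate lies on the rim: origin 38 mm above the tray's. Either way round fits.
- line_spool: bystander: black spool of turquoise line standing on end, 68 mm across, 55 mm tall; origin under its centre. Leave alone.
- tape_roll: bystander: brown roll of tape lying flat, 86 mm across, 24 mm tall; origin under its centre. Leave alone.
- reel: bystander: silver and black fishing reel, about 75 mm long (y), 60 mm wide and 57 mm tall; origin under its centre. Leave alone.
Not all that is in view belongs to the job. Of the things like the blue_tray, leave any that is turquoise; of the rest the larger one is meant. Leave any brown look-alike of the yellow_tray alone.

How it is judged:
By the outcome, as a careful person would: the job done as asked, in the order asked, and still so for the second after the job is handed in, with the robot touching nothing.
It also fails if it takes over 136 s, if anything falls off the work surface, if the arm or the gripper's body presses on something with over 40 N, if the wrist force passes 120 N, or if a joint passes its speed limit or range.

### The arm

A 6-joint arm with a two-finger parallel gripper is mounted at the origin on the work surface. World frame = base frame: x ahead of the robot, y to its left, z up, the work surface at z = 0. Lengths are in m, angles in rad, forces in N, time in s.
With the tool pointing down it reaches from about 0.35 to 0.775 m from the base axis. Payload 5.5 kg.
Tool frame: the origin (TCP) lies midway between the tips of the shut fingers; the grasp point (between the pads) lies 19 mm behind it; z points along the fingers, y is the line along which they close (so a half turn about z gives the same grasp; the last joint's range is limited). The gripper opens to 85 mm and grips with 20 to 120 N. Pads are 22 mm wide; open, the fingers measure 114 mm over their backs; the gripper's body (76 mm by 85 mm) begins 54 mm behind the grasp point. The pads swing forward as they close: fully open they stand 13 mm farther back than shut.
Start: joints at [-1.254, 0.313, 0.046, 1.304, 0, 1.431], TCP at [0.254, -0.516, 0.231] pointing down, gripper open.
Joint ranges: [-2.76, 2.76], [-0.86, 1.69], [-1.03, 1.26], [-2.2, 2.34], [-1.47, 1.5], [-3.14, 3.14]. Speed limits (rad/s): [2.57, 2.57, 3.14, 3.14, 3.14, 3.14].

### API

Orientations are given as a unit quaternion [w, x, y, z].
In Python, from station import arm gives the robot as it stands. Calls block until the motion is done:
- arm.move_ptp(position, orientation): joint-space move of the TCP to a pose.
- arm.move_linear(position, orientation=None, rate=0.15, contact_N=None): straight line of the TCP; orientation=None keeps the orientation; rate is the mean speed in m/s. With contact_N (N) it stops when the force on the tool has changed by that much, and returns True; else False.
- arm.goto_joints(angles): joint-space move.
- arm.ungrasp() and arm.grab(): open the fingers fully, or close them until they stop; the grip force is fixed at half the most.
- arm.hold(seconds).
- arm.ik(position, orientation): joint angles nearest the present ones, or None.
- arm.sense(): the state.
- arm.grab_frame(name): name is "scene" or "top" or "wrist"; returns a dict with "img" (400x640x3 uint8, red, green, blue), "camera_matrix" (3x3 intrinsics, pixels), "D" ([k1, k2, p1, p2, k3] as OpenCV has them; the pictures are not rectified), "pose" (4x4, takes a point from camera to world coordinates); the wrist camera has in their place "hand_eye" (4x4, takes a point from camera to tool coordinates, whose origin is the TCP and whose axes are the flange's). Camera axes: x right, y up, looking along -z (the intrinsics and any distortion apply to the point x, -y, -z); pixel columns grow to the right and rows downward; lengths in m; the calibration is good to about 2 mm. A picture is of the moment at which its call begins: read the wrist's pose just before it. There is no depth.
A pose or a line that the arm cannot do raises arm.MotionError and nothing moves.
- arm.hand_in(): hands the job in; it is judged then, once.
The state is a dict: "time": time; "joint_positions": joint angles; "qd": joint speeds; "effort": joint torques, N m; "tool_pos": TCP position; "eef_rot": TCP orientation; "force": force on the tool from outside, world axes, zero at the start; "ft_torque": the same for the moment, N m; "gripper_width": finger opening in m; "grip_force": force on a finger pad.
Only numpy, scipy, OpenCV 4.12 (cv2) and the standard library are available. Lean on these libraries where they do the work, as an engineer would, in place of code of your own. Each camera call takes 0.05 s, during which the arm holds its last target. There are 200 camera calls.

## Working session

There is one attempt and no reset: what is moved stays moved. The work goes in short steps, each a Python script; the robot and the scene stay as the last script left them, time stands still between calls to the robot, and variables do not carry over. Pictures are saved under pics/ and viewed, at most 14 in all, crops included, and the job is handed in when it is done.

```bash
ls; mkdir -p pics; python3 - <<'E'
from station import arm
import cv2,numpy as np,pickle
d={}
for n in("scene","top","wrist"):
    s=arm.sense();f=arm.grab_frame(n);f['s']=s;d[n]=f
    cv2.imwrite(f'pics/{n}0.png',f['img'][:,:,::-1])
    print(n,f['camera_matrix'].tolist(),f['D'],np.round(f.get('pose',f.get('hand_eye')),3).tolist())
pickle.dump(d,open('f0.pkl','wb'));print(arm.sense())
E
```

```text
pics
scene [[387.30140179202823, 0.0, 319.4404342121452], [0.0, 387.30140179202823, 201.1707898233348], [0.0, 0.0, 1.0]] [-0.05839478  0.          0.          0.          0.        ] [[0.241, -0.823, 0.514, 0.989], [0.97, 0.21, -0.12, -0.114], [-0.009, 0.527, 0.85, 0.899], [0.0, 0.0, 0.0, 1.0]]
top [[417.5172383222614, 0.0, 318.8729813450194], [0.0, 417.5172383222614, 193.44127383229502], [0.0, 0.0, 1.0]] [-0.07310188  0.          0.          0.          0.        ] [[-0.026, 0.995, -0.097, 0.381], [-0.999, -0.028, -0.018, -0.007], [-0.021, 0.096, 0.995, 1.118], [0.0, 0.0, 0.0, 1.0]]
wrist [[341.69141760387157, 0.0, 317.74037159911643], [0.0, 341.69141760387157, 203.94408973458968], [0.0, 0.0, 1.0]] [-0.01026703  0.          0.          0.          0.        ] [[-0.0, 0.949, 0.315, 0.081], [1.0, 0.0, -0.0, 0.001], [-0.001, 0.315, -0.949, -0.143], [0.0, 0.0, 0.0, 1.0]]
{'time': 0.15, 'joint_positions': array([-1.25359900e+00,  3.13827810e-01,  4.52919557e-02,  1.30359112e+00,
        1.31902376e-05,  1.43120049e+00]), 'qd': array([-0.0023583 , -0.00382487,  0.00426341,  0.0002121 ,  0.00043924,
       -0.00085444]), 'effort': array([ 1.87445046e-03, -4.81065094e+01,  2.98815823e+01,  1.39347184e-02,
       -1.63643413e-04,  2.99610022e-06]), 'tool_pos': array([ 0.25350265, -0.51570935,  0.23063503]), 'eef_rot': array([-6.63284939e-04,  9.74030472e-01,  2.26415981e-01, -5.24342993e-05]), 'force': array([-0.22920918, -0.36066101,  1.07377862]), 'ft_torque': array([ 0.0298862 ,  0.01437634, -0.04121493]), 'grip_force': 0.0, 'gripper_width': 0.08533451289399756}
```

View pics/top0.png

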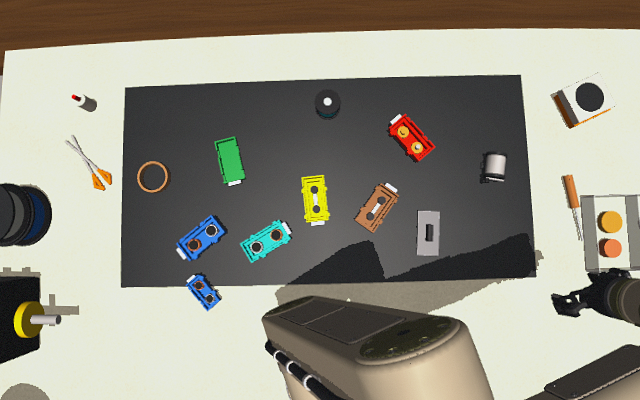

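View pics/scene0.png

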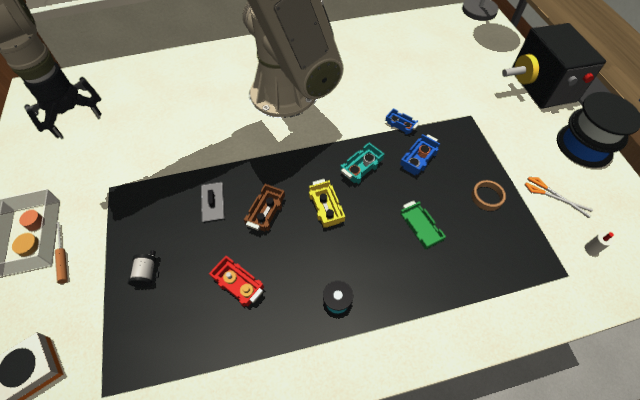

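Top view: base (230,160) with its tab at the bottom (236,183). Red (411,138) with its tab upper left, yellow (315,200) with its tab at the bottom. The large blue tray is at (202,239), and the small one at (204,292) is a decoy. The cover is at (428,233). Turquoise and brown are look-alikes. Next I'll get rough poses.

```bash
cat > h.py <<'E'
import numpy as np,cv2
from scipy.spatial.transform import Rotation as R
from station import arm
HSV={'red':[(0,150,60),(6,255,255)],'yellow':[(25,140,80),(34,255,255)],'blue':[(102,130,60),(120,255,255)],
     'green':[(50,100,40),(75,255,255)],'cover':[(0,0,75),(179,40,200)],'white':[(0,0,205),(179,40,255)]}
def rot(q): return R.from_quat(np.r_[q[1:],q[0]]).as_matrix()
def down(psi): return np.array([0,np.cos(psi/2),np.sin(psi/2),0])
def shot(n):
    s=arm.sense(); f=arm.grab_frame(n)
    if n=='wrist':
        T=np.eye(4);T[:3,:3]=rot(s['eef_rot']);T[:3,3]=s['tool_pos'];f['pose']=T@f['hand_eye']
    return f
def cast(f,px,z):
    u=cv2.undistortPoints(np.float64(px).reshape(-1,1,2),f['camera_matrix'],f['D'])[:,0]
    d=np.c_[u[:,0],-u[:,1],-np.ones(len(u))]@f['pose'][:3,:3].T
    c=f['pose'][:3,3]; return (c+d*((z-c[2])/d[:,2])[:,None])[:,:2]
def proj(f,p):
    T=np.linalg.inv(f['pose']);c=T[:3,:3]@np.asarray(p,float)+T[:3,3];c=c*[1,-1,-1]
    return cv2.projectPoints(c.reshape(1,1,3),np.zeros(3),np.zeros(3),f['camera_matrix'],f['D'])[0].ravel()
def mask(f,k): return cv2.inRange(cv2.cvtColor(f['img'],cv2.COLOR_RGB2HSV),*map(np.array,HSV[k]))
def find(f,k,z,near=None,tab=True,rng=.06):
    """blob of colour k, outline cast on z: centre, yaw (to the tab), sizes"""
    best=None
    for c in cv2.findContours(cv2.morphologyEx(mask(f,k),cv2.MORPH_CLOSE,np.ones((3,3))),cv2.RETR_EXTERNAL,cv2.CHAIN_APPROX_NONE)[0]:
        if len(c)<25: continue
        P=cast(f,c,z); r=cv2.minAreaRect((P*1e3).astype(np.float32)); o=np.array(r[0])/1e3
        if near is not None and np.hypot(*(o-near))>rng: continue
        if not .3<o[0]<.78 or abs(o[1])>.6: continue
        if best is None or r[1][0]*r[1][1]>best[1][0]*best[1][1]: best=r
    o=np.array(best[0])/1e3; w,h=best[1]; a=np.deg2rad(best[2])+(np.pi/2 if h>w else 0)
    out=dict(o=o,yaw=a,size=(max(w,h),min(w,h)))
    if tab:
        W=cast(f,np.argwhere(mask(f,'white')>0)[:,::-1],z); e=np.array([np.cos(a),np.sin(a)]); n=np.array([-e[1],e[0]])
        d=W-o; s=d@e; ok=(abs(d@n)<.03)&(abs(s)>.05)&(abs(s)<.08)
        out['tabpx']=(int((s[ok]>0).sum()),int((s[ok]<0).sum()))
        if out['tabpx'][0]<out['tabpx'][1]: out['yaw']=a=a+np.pi
    out['yaw']=(out['yaw']+np.pi)%(2*np.pi)-np.pi
    return out
Z={'red':.044,'yellow':.044,'blue':.044,'green':.02,'cover':.01}
E
python3 - <<'E'
import pickle
from h import *
d=pickle.load(open('f0.pkl','rb'))
for n in('top','scene'):
    for k in Z:
        near={'cover':(.31,-.27)}.get(k)
        try:print(n,k,find(d[n],k,Z[k],near,k!='cover'))
        except Exception as e:print(n,k,repr(e))
E
```

```text
top red {'o': array([ 0.62388733, -0.23028603]), 'yaw': np.float64(0.684665360166719), 'size': (118.66218566894531, 71.7066879272461), 'tabpx': (38, 0)}
top yellow {'o': array([0.47364774, 0.02386332]), 'yaw': np.float64(-3.0535170311047484), 'size': (119.41950988769531, 65.48728942871094), 'tabpx': (0, 47)}
top blue {'o': array([0.37768546, 0.32071179]), 'yaw': np.float64(2.2262789674736094), 'size': (122.36439514160156, 67.27571105957031), 'tabpx': (38, 0)}
top green {'o': array([0.58594653, 0.25081305]), 'yaw': np.float64(-2.9206422953288786), 'size': (121.98738861083984, 61.970375061035156), 'tabpx': (0, 42)}
top cover TypeError("'NoneType' object is not subscriptable")
scene red {'o': array([ 0.63316357, -0.23482469]), 'yaw': np.float64(0.6782757709213465), 'size': (126.54859924316406, 67.3478775024414), 'tabpx': (54, 0)}
scene yellow {'o': array([0.47484555, 0.02118612]), 'yaw': np.float64(-3.063197380318212), 'size': (120.53775024414062, 66.91635131835938), 'tabpx': (0, 30)}
scene blue {'o': array([0.39049191, 0.3180632 ]), 'yaw': np.float64(2.232927882030128), 'size': (142.6732635498047, 70.63008880615234), 'tabpx': (21, 0)}
scene green {'o': array([0.58954749, 0.24997781]), 'yaw': np.float64(-2.922753649441093), 'size': (125.26062774658203, 68.16326904296875), 'tabpx': (0, 33)}
scene cover TypeError("'NoneType' object is not subscriptable")
```

```bash
cat > look.py <<'E'
from h import *
import pickle
def psis(yaw): return sorted([yaw,yaw+np.pi,yaw-np.pi],key=lambda p:abs(arm.sense()['joint_positions'][0]-p+np.pi))
def look(o,yaw,zo,h=.17,cx=.03):
    """camera above the object, shifted cx along tool x; tool x along the object"""
    from math import atan2
    for p in sorted([yaw+k*np.pi for k in(-2,-1,0,1,2)],key=lambda p:abs(atan2(o[1],o[0])-p+np.pi)):
        e=np.array([np.cos(p),np.sin(p)])
        try: arm.move_ptp([*(np.array(o)-e*(.081-cx)),zo+h],down(p)); break
        except arm.MotionError as ex: print('x',ex)
    arm.hold(.3)
    return shot('wrist')
E
python3 - <<'E'
from look import *
t0=arm.sense()['time']
A={'cover':((.43,-.27),0.),'red':((.624,-.230),.685),'yellow':((.474,.024),-3.05),'blue':((.378,.321),2.226),'green':((.586,.251),-2.92)}
f0=pickle.load(open('f0.pkl','rb'))['top']
c=cast(f0,[(428,233)],.01)[0];print('cover',c);A['cover']=(c,0.)
F={}
for k,(o,y) in A.items():
    f=F[k]=look(o,y,Z[k]); cv2.imwrite(f'pics/w_{k}.png',f['img'][:,:,::-1])
    try:print(k,find(f,k,Z[k],o,k!='cover'),arm.sense()['time'])
    except Exception as e:print(k,repr(e))
pickle.dump(F,open('F.pkl','wb'))
m=np.vstack([np.hstack([F[a]['img'][::2,::2] for a in r]) for r in(('cover','red'),('yellow','blue'),('green','green'))])
cv2.imwrite('pics/m.png',m[:,:,::-1])
E
```

```text
cover [ 0.37580414 -0.27271356]
cover {'o': array([ 0.35599689, -0.27627966]), 'yaw': np.float64(1.5695789958606214), 'size': (215.57034301757812, 158.9015655517578)} 2.3667
red {'o': array([ 0.62900964, -0.23491591]), 'yaw': np.float64(0.6818418101999897), 'size': (118.22896575927734, 63.985713958740234), 'tabpx': (0, 0)} 3.7
yellow {'o': array([0.47030817, 0.02308964]), 'yaw': np.float64(-3.07157548537052), 'size': (108.59419250488281, 61.601863861083984), 'tabpx': (0, 429)} 5.0833
blue {'o': array([0.38026709, 0.3233804 ]), 'yaw': np.float64(2.2338767663265227), 'size': (118.08639526367188, 65.13496398925781), 'tabpx': (0, 0)} 6.8417
green {'o': array([0.58732538, 0.25219608]), 'yaw': np.float64(0.22178159741615566), 'size': (119.67433166503906, 59.720542907714844), 'tabpx': (0, 0)} 8.6417
```

View pics/m.png

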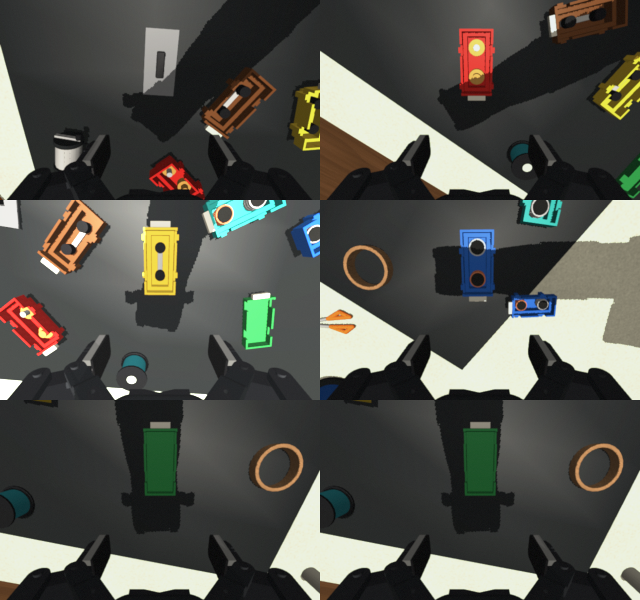

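The wrist views show the tabs clearly: red's tab is at the image bottom (476,98), yellow's at the top, blue's at the bottom (478,298) and the base's at the top. Shadows broke the white and cover thresholds, so I'll loosen them and re-measure.

```bash
sed -i "s/(0,150,60)/(0,150,30)/;s/(25,140,80)/(23,120,35)/;s/(102,130,60)/(102,110,35)/;s/(50,100,40)/(50,90,25)/;s/(0,0,205),(179,40,255)/(0,0,95),(179,70,255)/" h.py
python3 - <<'E'
from look import *
F=pickle.load(open('F.pkl','rb'))
A={'red':(.627,-.233),'yellow':(.474,.024),'blue':(.38,.321),'green':(.586,.251)}
for k,o in A.items(): print(k,find(F[k],k,Z[k],o))
f=shot('top');pickle.dump(f,open('top1.pkl','wb'))
f['img'].__class__
for k,o in A.items():
  if k!='green':print(k,find(f,k,Z[k],o))
hsv=cv2.cvtColor(f['img'],cv2.COLOR_RGB2HSV)
print(hsv[205:265:5,428,:].tolist())
h2=cv2.cvtColor(F['cover']['img'],cv2.COLOR_RGB2HSV)
print(h2[120,270:380:6].tolist());print(h2[40:210:8,300].tolist())
m=np.hstack([cv2.resize(f['img'][200:300,380:480],(400,400)),cv2.resize(F['yellow']['img'][20:220,240:440],(400,400))])
cv2.imwrite('pics/c1.png',m[:,:,::-1])
E
```

```text
red {'o': array([ 0.62876288, -0.23461273]), 'yaw': np.float64(0.6827714531575091), 'size': (118.17752838134766, 64.8482894897461), 'tabpx': (313, 238)}
yellow {'o': array([0.47443747, 0.02411374]), 'yaw': np.float64(-3.0513257072584254), 'size': (119.01925659179688, 64.11705780029297), 'tabpx': (0, 832)}
blue {'o': array([0.38053015, 0.32376178]), 'yaw': np.float64(2.226632302371235), 'size': (118.31974792480469, 65.84587860107422), 'tabpx': (385, 72)}
green {'o': array([0.5873053 , 0.25219646]), 'yaw': np.float64(-2.9190965633426824), 'size': (119.67516326904297, 60.063716888427734), 'tabpx': (0, 516)}
red {'o': array([ 0.62438287, -0.23089301]), 'yaw': np.float64(0.684665360166719), 'size': (118.66218566894531, 70.1395263671875), 'tabpx': (54, 2)}
yellow {'o': array([0.47364774, 0.02386332]), 'yaw': np.float64(-3.0535170311047484), 'size': (119.41950988769531, 65.48728942871094), 'tabpx': (11, 179)}
blue {'o': array([0.40451825, 0.28028024]), 'yaw': np.float64(0.25983562274559535), 'size': (71.80587005615234, 43.8755989074707), 'tabpx': (0, 0)}
[[23, 12, 84], [0, 3, 101], [174, 7, 171], [175, 9, 172], [170, 15, 50], [170, 14, 55], [162, 20, 63], [160, 17, 46], [4, 10, 176], [5, 9, 175], [12, 8, 153], [150, 3, 89]]
[[30, 7, 78], [30, 13, 80], [38, 13, 81], [24, 9, 141], [17, 10, 175], [17, 10, 175], [17, 10, 175], [15, 9, 118], [15, 15, 66], [30, 8, 66], [21, 11, 164], [20, 9, 174], [17, 10, 175], [21, 10, 174], [30, 9, 84], [30, 5, 50], [105, 20, 25], [105, 20, 25], [90, 11, 24]]
[[30, 9, 89], [40, 9, 89], [21, 10, 181], [20, 12, 186], [19, 11, 184], [19, 11, 183], [19, 11, 181], [21, 10, 180], [26, 10, 178], [17, 10, 177], [17, 10, 175], [17, 10, 174], [21, 10, 172], [20, 9, 170], [18, 8, 168], [15, 9, 168], [25, 9, 165], [10, 8, 97], [0, 3, 75], [90, 22, 23], [30, 11, 24], [90, 11, 23]]
```

View pics/c1.png

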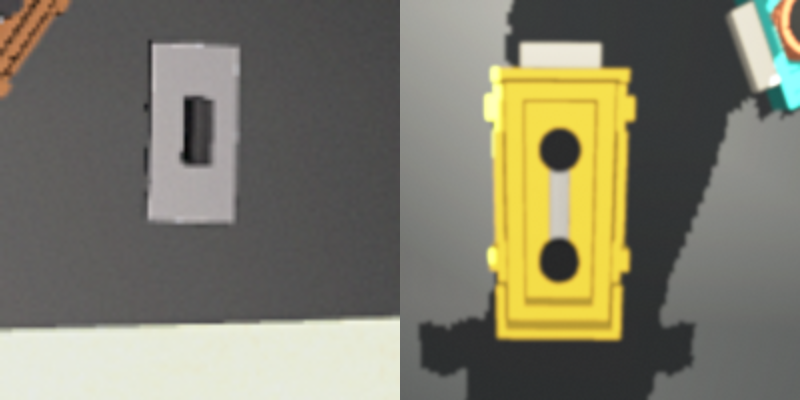

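Cover is cleanly lit in the top view (crop 150–238, 43–221). Yellow's tab is at the top of its view.

```bash
sed -i "s/'cover':\[(0,0,75)/'cover':[(0,0,115)/" h.py
python3 - <<'E'
from look import *
F=pickle.load(open('F.pkl','rb'));f0=pickle.load(open('f0.pkl','rb'))
A={'red':(.627,-.233),'yellow':(.474,.024),'blue':(.38,.321),'green':(.586,.251)}
for k,o in A.items():
  r=find(F[k],k,Z[k],o);e=np.array([np.cos(r['yaw']),np.sin(r['yaw'])])
  for s in(1,-1):
    p=[*(r['o']+s*.064*e),Z[k]-.002]
    for n,f in(('w',F[k]),('top',f0['top']),('scene',f0['scene'])):
      u,v=proj(f,p).round().astype(int);print(k,s,n,(u,v),f['img'][v-1:v+2,u-1:u+2].mean((0,1)).round())
f=pickle.load(open('top1.pkl','rb'))
for g in(f,F['cover']):print(find(g,'cover',.01,(.376,-.273),False))
E
```

```text
red 1 w (np.int64(313), np.int64(195)) [135. 130. 116.]
red 1 top (np.int64(395), np.int64(119)) [233. 239. 239.]
red 1 scene (np.int64(256), np.int64(295)) [229. 234. 230.]
red -1 w (np.int64(312), np.int64(51)) [90. 90. 87.]
red -1 top (np.int64(428), np.int64(155)) [77. 72. 72.]
red -1 scene (np.int64(216), np.int64(263)) [75. 57. 53.]
yellow 1 w (np.int64(320), np.int64(47)) [236. 232. 218.]
yellow 1 top (np.int64(317), np.int64(223)) [235. 239. 249.]
yellow 1 scene (np.int64(318), np.int64(182)) [236. 239. 208.]
yellow -1 w (np.int64(320), np.int64(193)) [46. 47. 48.]
yellow -1 top (np.int64(312), np.int64(174)) [92. 90. 89.]
yellow -1 scene (np.int64(335), np.int64(221)) [117.  96.  28.]
blue 1 w (np.int64(314), np.int64(196)) [135. 130. 116.]
blue 1 top (np.int64(181), np.int64(253)) [231. 234. 237.]
blue 1 scene (np.int64(431), np.int64(138)) [164. 185. 209.]
blue -1 w (np.int64(313), np.int64(52)) [89. 89. 85.]
blue -1 top (np.int64(219), np.int64(222)) [27. 35. 50.]
blue -1 scene (np.int64(409), np.int64(166)) [17. 41. 78.]
green 1 w (np.int64(320), np.int64(50)) [140. 135. 121.]
green 1 top (np.int64(234), np.int64(182)) [234. 236. 241.]
green 1 scene (np.int64(409), np.int64(204)) [230. 236. 219.]
green -1 w (np.int64(319), np.int64(195)) [21. 22. 22.]
green -1 top (np.int64(224), np.int64(137)) [66. 69. 66.]
green -1 scene (np.int64(437), np.int64(243)) [33. 54. 36.]
{'o': array([ 0.37605154, -0.27278732]), 'yaw': np.float64(3.091009370793155), 'size': (116.99990844726562, 58.38447570800781)}
{'o': array([ 0.375897 , -0.2721955]), 'yaw': np.float64(3.0741941716703947), 'size': (115.15637969970703, 58.263763427734375)}
```

```bash
cat > act.py <<'E'
from look import *
BASE=np.array([.5873,.2522]);BY=-2.919
def st(t):
    s=arm.sense();print(t,'t%.1f'%s['time'],'z%.4f'%s['tool_pos'][2],'w%.4f'%s['gripper_width'],'gf%.0f'%s['grip_force'],'F',s['force'].round(1));return s
def choose(o,y,tgt,ty,zp,zt):
    best=None
    for k in(-2,-1,0,1,2):
        for j in(-1,0,1):
            p=y+k*np.pi; q=p+(ty-y)+2*np.pi*j
            a=arm.ik([*o,zp],down(p));b=arm.ik([*tgt,zt],down(q))
            if a is None or b is None: continue
            c=max(abs(a[5]),abs(b[5]))+.3*abs(a[5]-b[5])
            if best is None or c<best[0]: best=(c,p,q,a[5],b[5])
    print('choose',np.round(best,2));return best[1:3]
def pick(o,p,g,zc=.2):
    if arm.sense()['gripper_width']<.08: arm.ungrasp()
    arm.move_ptp([*o,g+.09],down(p)); arm.move_linear([*o,g+.03],rate=.15)
    hit=arm.move_linear([*o,g],rate=.06,contact_N=6); st('down hit=%s'%hit)
    if hit: raise SystemExit('unexpected contact')
    arm.grab(); st('grabbed'); arm.move_linear([*o,zc],rate=.15); st('lifted')
def place(tgt,q,z,zc=.2,rel=True):
    """z: expected TCP height when seated"""
    arm.move_ptp([*tgt,zc],down(q)); arm.move_linear([*tgt,z+.02],rate=.15); arm.hold(.2)
    hit=arm.move_linear([*tgt,z-.003],rate=.02,contact_N=4); s=st('place hit=%s want z%.4f'%(hit,z)); return hit,s['tool_pos'][2]-z
E
python3 - <<'E'
from act import *
o=np.array([.6288,-.2346]);y=.683;g=.011
p,q=choose(o,y,BASE,BY+np.pi,g,g+.012)
pick(o,p,g)
print(place(BASE,q,g+.012))
f=shot('wrist');cv2.imwrite('pics/p1.png',f['img'][:,:,::-1])
E
```

```text
choose [ 1.52  3.82 -2.92 -1.16  0.06]
down hit=False t11.7 z0.0107 w0.0854 gf0 F [ 0.5 -0.4  0.3]
grabbed t12.1 z0.0118 w0.0570 gf66 F [-2.1  0.2  3.1]
lifted t13.5 z0.1987 w0.0572 gf65 F [ 0.3 -0.3 -2.4]
place hit=True want z0.0230 t17.6 z0.0237 w0.0569 gf66 F [-0.8 -0.4  4.5]
(True, np.float64(0.0007216742898633818))
```

View pics/p1.png

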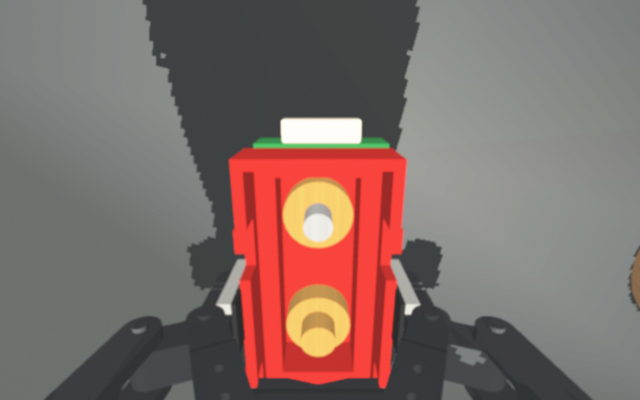

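Contact came within 0.7 mm of the expected height, and the base tab is visible at (321,130), opposite the red tray's own. I'll release and measure the red tray where it stands.

```bash
cat >> act.py <<'E'
def release(up=.1):
    arm.ungrasp(); s=st('open'); x=s['tool_pos']; arm.move_linear([x[0],x[1],x[2]+up],rate=.12); st('up')
def check(k,zrim,name):
    f=look(BASE,BY,zrim); r=find(f,k,zrim,BASE,False,.05); cv2.imwrite('pics/%s.png'%name,f['img'][:,:,::-1])
    d=(r['yaw']-BY+np.pi/2)%np.pi-np.pi/2
    print(k,'at',r['o'].round(4),'dyaw %.3f'%d,np.round(r['size'],1)); return f,r
E
python3 - <<'E'
from act import *
release(); f,r=check('red',.056,'r1')
print(find(f,'green',.02,BASE,False) )
E
```

```text
open t18.0 z0.0219 w0.0858 gf0 F [ 0.2 -1.1  0.2]
up t19.0 z0.1211 w0.0853 gf0 F [-0.1  0.6 -0.7]
red at [0.5879 0.2503] dyaw 0.000 [119.   63.6]Traceback (most recent call last):
  File "<stdin>", line 3, in <module>
  File "h.py", line 30, in find
    o=np.array(best[0])/1e3; w,h=best[1]; a=np.deg2rad(best[2])+(np.pi/2 if h>w else 0)
               ~~~~^^^
TypeError: 'NoneType' object is not subscriptable
```

View pics/r1.png

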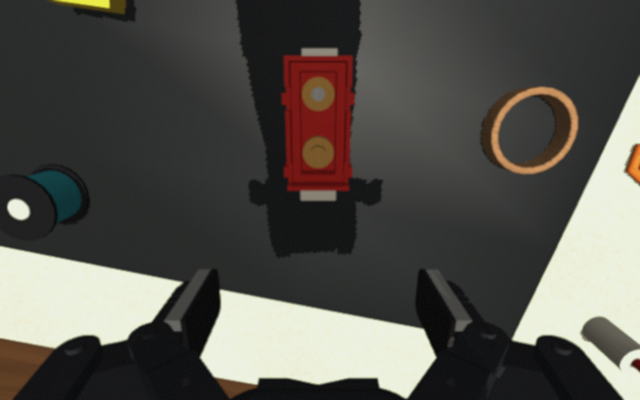

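Red stands square, with its tab at the bottom (318,195) and the base's at the top (320,52). It is about 2 mm off centre. Next is yellow.

```bash
python3 - <<'E'
from act import *
o=np.array([.4744,.0241]);y=-3.051;g=.011;T=np.array([.5876,.2510])
p,q=choose(o,y,T,BY,g,g+.048)
pick(o,p,g)
hit,dz=place(T,q,g+.048)
if hit and abs(dz)<.003:
    release(); check('yellow',.092,'y1')
E
```

```text
choose [ 0.29  3.23 -2.92 -0.21  0.06]
down hit=False t22.3 z0.0108 w0.0856 gf0 F [ 0.7 -0.2  0.6]
grabbed t22.7 z0.0116 w0.0567 gf65 F [0.4 0.3 5.6]
lifted t24.1 z0.1990 w0.0568 gf65 F [ 0.5  0.7 -3.9]
place hit=True want z0.0590 t27.1 z0.0596 w0.0570 gf65 F [-0.2 -0.6  5.1]
open t27.5 z0.0578 w0.0854 gf0 F [ 0.5 -0.5  0.5]
up t28.5 z0.1569 w0.0856 gf0 F [-0.3 -0.3 -0.3]
yellow at [0.5878 0.2492] dyaw 0.002 [119.9  64.1]
```

View pics/y1.png

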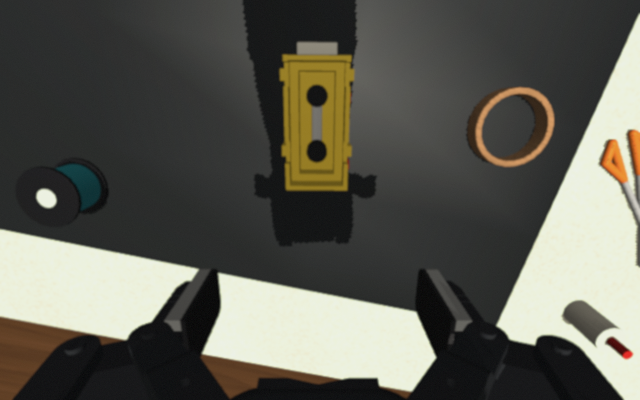

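Yellow is seated correctly, with its tab at the top (317,47). Next is blue.

```bash
python3 - <<'E'
from act import *
o=np.array([.3805,.3238]);y=2.227;g=.011;T=np.array([.5876,.2518])
p,q=choose(o,y,T,BY+np.pi,g,g+.084)
pick(o,p,g,.22)
hit,dz=place(T,q,g+.084,.22)
if hit and abs(dz)<.003:
    release(); check('blue',.128,'b1')
E
```

```text
choose [ 2.2  -0.91 -2.92 -1.68  0.06]
down hit=False t32.1 z0.0108 w0.0853 gf0 F [-0.1 -0.1  0.1]
grabbed t32.5 z0.0116 w0.0571 gf65 F [ 0.8 -0.1  4.2]
lifted t34.0 z0.2190 w0.0570 gf65 F [-0.2  0.8 -1.9]
place hit=True want z0.0950 t37.5 z0.0955 w0.0571 gf66 F [ 0.3 -0.3  4.6]
open t37.9 z0.0936 w0.0854 gf0 F [ 0.7 -0.3  0.2]
up t38.9 z0.1927 w0.0858 gf0 F [ 0.4 -0.   0.1]
blue at [0.5896 0.2512] dyaw 0.000 [119.5  66.2]
```

View pics/b1.png

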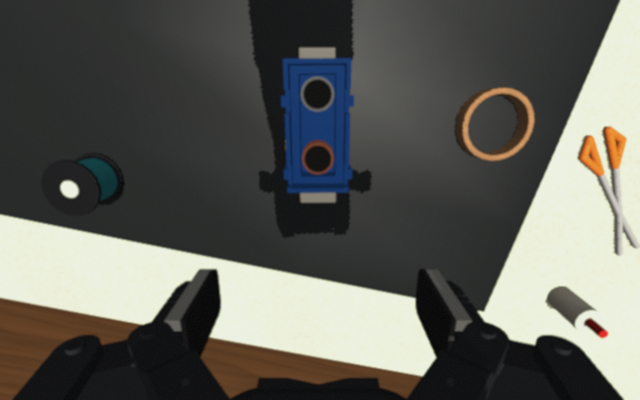

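Blue is seated, with its tab at the bottom (318,197). Now the cover.

```bash
python3 - <<'E'
from act import *
o=np.array([.376,-.2725]);y=3.083;g=.013;T=np.array([.589,.2522])
ps=choose(o,y,T,BY,g,g+.122)
pick(o,ps[0],g,.24)
hit,dz=place(T,ps[1],g+.122,.24)
f=shot('wrist');cv2.imwrite('pics/k1.png',f['img'][:,:,::-1])
E
```

```text
choose [ 0.98  9.37 -2.92 -0.74  0.06]
down hit=False t43.2 z0.0128 w0.0853 gf0 F [ 0.3 -0.2  0.1]
grabbed t43.9 z0.0133 w0.0126 gf60 F [ 0.9 -0.8  4.3]
lifted t45.6 z0.2392 w0.0128 gf59 F [ 0.   0.6 -1. ]
place hit=True want z0.1350 t49.4 z0.1352 w0.0128 gf60 F [-0.5  0.1  4.4]
```

View pics/k1.png

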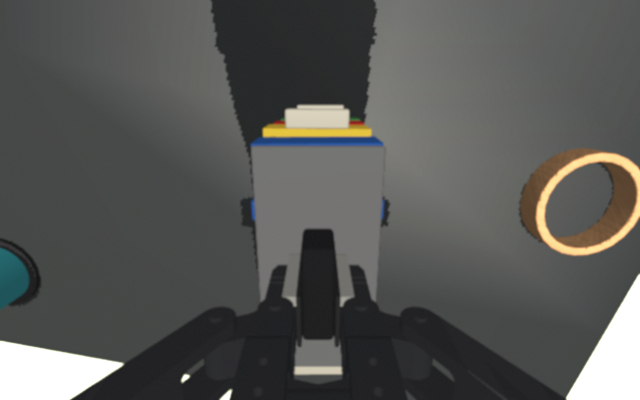

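The cover is seated within 0.2 mm of the expected height and square on the blue rim. I'll release, move away and check.

```bash
python3 - <<'E'
from act import *
release(.12)
arm.move_ptp([.45,-.1,.3],down(3.0)); arm.hold(.5)
a=shot('scene')['img'];b=shot('top')['img']
u=cv2.resize(a[150:300,330:530],(400,300),interpolation=cv2.INTER_CUBIC);v=cv2.resize(b[80:230,130:330],(400,300),interpolation=cv2.INTER_CUBIC)
cv2.imwrite('pics/end.png',np.hstack([u,v])[:,:,::-1]);st('end')
E
```

```text
open t50.2 z0.1340 w0.0855 gf0 F [-0.3  0.3 -0.6]
up t51.3 z0.2531 w0.0851 gf0 F [-1.   0.1  0.4]
end t53.4 z0.3000 w0.0854 gf0 F [-0.8  0.2 -0.8]
```

View pics/end.png

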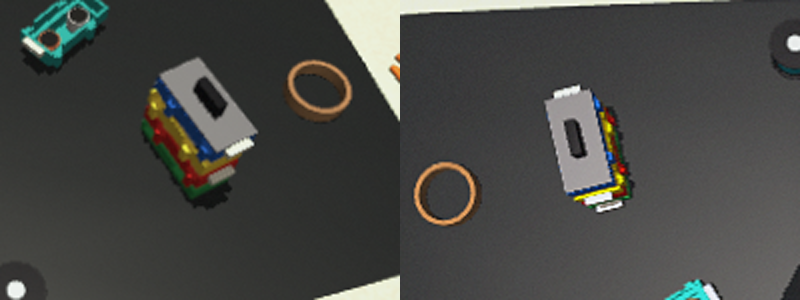

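The stack is straight and level: green, red, yellow, blue, with the cover flat on top at (208,100). The tabs alternate and the bystanders have not moved.

```bash
python3 -c "from station import arm;print(arm.hand_in())"
```

```text
the job is handed in; nothing more can be done
None
```

The three trays are stacked red, yellow, blue on the green base with tabs at alternating ends, the grey cover is seated on top, and the job was handed in at about 53 s of the 136 s allowed.

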